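# Free the charged battery pack from the sloping charger

## Task

The charged battery pack on the sloping charger has to go out to the trolley. Draw its quick-release pin out of the rail, push the sprung jaw back up the slope and push the pin fully home through the jaw into the rail's upper hole so that the jaw stays pinned open; then lift the pack out by its handle and set it down gently, flat on the floor of the steel tray. Leave everything else on the counter where it is.

Things in the scene. Friction and masses are not known exactly. Their poses are not given: they have to be found in the camera images.
- charger: White desk charger, 350 x 130 mm, fixed, with a slope of 30 degrees rising along its x. Origin on the counter under the middle of its base; x to its high end, y left, z up. In this frame 'up the slope' is (0.866, 0, 0.5) and 'off the slope' (-0.5, 0, 0.866); the foot ledge that the pack rests against is at x -140, z 50 mm.
- closed_hole (a point): Lower of two 18 mm holes in the 12 mm thick steel rail on the slope's upper half (free below), at the rail's face; the pin sits in it at the start. Axes: x up the slope, y to the charger's left, z off the slope = the hole's axis, 30 degrees from vertical.
- open_hole (a point): Upper hole in the rail, same size and axes, 60 mm further up the slope, open to view at the start. Both holes have sprung catch balls that snap into the pin's groove.
- jaw (a joint): Slide of the aluminium jaw on the rail, m up the slope: 0 = shut, its hole over the closed hole; 0.060 = its hole over the open hole; stop at 0.064. Spring and weight push it shut with 7 N at 0, 10 N at 0.06: unpinned, it shuts; pinned open, it settles at 0.057. Its block is 44 x 60 mm, top 31 mm off the rail's face, with an 18 mm pin hole; its lip reaches 13 mm over the pack's tongue.
- jaw_hole (a point): Middle of the mouth of the jaw's pin hole, on top of its block (31 mm off the rail's face); its axes as those of the closed hole.
- pin_handle (a point): Centre of the black T-bar of the steel quick-release pin: bar 64 mm long across the slope (its y), 18 mm wide, 18 mm high; its z points from tip to handle. Pin 95 mm long, 110 g. About 12 N pull it past its detent. Drawn 23 mm from home it clears the rail, drawn 53 mm it leaves the jaw's hole; drawn 26 to 42 mm it can be used to slide the jaw. Pushing home takes up to 15 N.
- pin_tip (a point): Centre of the pin's tapered end, 82 mm below pin_handle. The shank is 16 mm thick with a groove near the tip; its 25 mm flange has its under-face 53 mm above the tip. Fully home, the flange rests on the jaw's block and the tip is 22 mm below the rail's face.
- pack_center (a point): Middle of the grey battery pack's body, 140 x 90 x 44 mm, about 550 g, lying on the slope against the foot ledge between two 14 mm high guides (3 mm play), its 16 mm long, 20 mm high end tongue under the jaw's lip. Its x runs along the pack to the tongue, z out of its top; its underside is 22 mm below.
- pack_handle (a point): Centre of the black bar handle over the pack: bar 86 mm long (along the pack's y), 18 mm wide (x), 16 mm high, 50 mm above the pack's middle and 2 mm towards the tongue; under it a gap 20 mm high and 62 mm long between its posts.
- tray: Open steel tray 280 (x) x 220 (y) mm, rim 20 mm high, walls 4 mm, top of its floor 4 mm above the counter, fixed. Origin on the counter under its middle. Empty at the start.
- spare_pack: A second battery pack, the same, lying on the counter: leave it.
- reader: Blue and white hand-held reader, 145 x 52 x 22 mm, on the counter: leave it.
- gel: White bottle, 54 mm wide, 150 mm high: leave it.
- cups: Stack of paper cups, 74 mm wide, 150 mm high: leave it.
- glove_box: White box of gloves, 120 x 230 x 75 mm: leave it.
- mug: White mug, 80 mm wide, 92 mm high: leave it.
- marker: Black marker pen, 130 mm long, 16 mm thick, lying on the counter: leave it.

How it is judged:
On the way:
1. the jaw is pushed open and the pin stands home in the upper hole while the pack still lies in the charger (z of pin_tip in the frame of open_hole below -0.019 m and distance between pin_tip and open_hole below 0.027 m and value of joint jaw above 0.052 m and distance of pack_center from where it was at the start of the episode below 0.015 m), for 0.2 s.
At the end, for the whole second after the job is handed in: The jaw is pinned open: the pin is home in the rail's upper hole (its flange within 3 mm of the jaw's block, the jaw at 0.052 m or more). The pack lies still, flat (within about 6 degrees, top up) on the floor of the tray, its middle within 90 mm of the tray's middle (z of pin_tip in the frame of open_hole below -0.019 m and distance between pin_tip and open_hole below 0.027 m and value of joint jaw above 0.052 m and horizontal distance between pack_center and tray below 0.09 m and z of pack_center in the frame of tray below 0.032 m and angle between pack_center's own z axis and vertical below 0.1 rad and linear speed of each of pack, pin below 0.02 m/s); the robot touches nothing.
It fails at once if the pack is let fall (faster than 0.45 m/s with no finger on it, a drop of about 10 mm) or banged down into the tray (more than 150 N) ((linear speed of pack above 0.45 m/s and contact force between the fingers and pack below 0.2 N) or contact force between pack and tray above 150 N).
It fails at once if something else on the counter is moved by more than 30 mm (distance of any of spare_pack, reader, gel, cups, glove_box, mug, marker from where it was at the start of the episode above 0.03 m).
It also fails if it takes over 62 s, if anything falls off the work surface, if the arm or the gripper's body presses on something with over 40 N, if the wrist force passes 120 N, or if a joint passes its speed limit or range.

## Robot

A 6-joint arm with a two-finger parallel gripper is mounted at the origin on the work surface. World frame = base frame: x ahead of the robot, y to its left, z up, the work surface at z = 0. Lengths are in m, angles in rad, forces in N, time in s.
With the tool pointing down it reaches from about 0.275 to 0.975 m from the base axis. Payload 8.4 kg.
Tool frame: the origin (TCP) lies at the very end of the fingers, on their centre line; the grasp point (between the pads) lies ctrl.tcp_to_grasp behind it (ctrl.tcp_to_grasp is the distance from the TCP to the grasp point, in m); z points along the fingers, y is the direction in which the jaws open and shut (so a half turn about z gives the same grasp; the last joint's range is limited). The gripper opens to 92 mm and grips with 3 to 60 N. Pads are 20 mm wide; open, the fingers measure 128 mm over their backs; the gripper's body (75 mm by 189 mm) begins 69 mm behind the grasp point.
Start: joints at [-1.105, 0.353, 1.633, -0, 1.155, -0.002], TCP at [0.282, -0.558, 0.215] pointing down, gripper open.
Joint ranges: [-2.63, 2.63], [-0.92, 2.1], [0.06, 2.66], [-1.3, 4.44], [0, 2.69], [-3.02, 3.02]. Speed limits (rad/s): [2.22, 2.22, 2.79, 3.14, 3.14, 3.14].

## Interface

Orientations are given as a rotation vector (axis times angle).
In Python, from station import ctrl gives the robot as it stands.
- The arm moves only by the tool jog_arm, never from a script. Its arguments are lists of equal length, an entry for each row: "dr": the turn, a rotation vector about the world's x, y, z in degrees, a list of three; "delta_pos": the shift along the world's x, y, z in mm, a list of three; "claw": the finger opening in mm, from 0 to 91.9. A call has 1 to 12 rows; each row shifts and turns the commanded pose from where the row before left it; what a row does not reach is not made up. A row lasts 1/10 s, in which the tool goes at most 50 mm and 8.59 degrees, less where a joint would pass 70% of its speed; a pose out of reach is approached as far as the arm can. A call is refused whole if a number of a shift passes 50 or a number of a turn 8.59, either way. A call with a gripper value outside its range is refused whole. The fingers move at their own pace and stop on an object; the grip force is fixed at half the most. Time passes only in rows, so rows that do not move let the fingers close. It gives the time, the measured TCP pose, the force and the opening at its end, in the units of the state.
- ctrl.state(): the state, without advancing time (a new reading comes with each control period).
- ctrl.read_camera(name): name is "scene" or "top"; returns a dict with "color" (480x640x3 uint8, blue, green, red), "vfov" (degrees; the focal length in pixels is half the picture's height over the tangent of half this angle, whatever the lens; pixels are square), "cx", "cy" (the principal point, pixels), "T" (4x4, takes a point from camera to world coordinates). Camera axes: x right, y down, z forward; pixel columns grow to the right and rows downward; lengths in m; the calibration is good to about 2 mm. A picture is of the moment at which its call begins. There is no depth.
- ctrl.sign_off(): hands the job in, once; it reports no verdict.
The state is a dict: "time_s": time; "qpos": joint angles; "qvel": joint speeds; "joint_torque": joint torques, N m; "eef_pos": TCP position; "tool_rot": TCP orientation; "ft_force": force on the tool from outside, world axes, zero at the start; "wrist_torque": the same for the moment, N m; "grip_width": finger opening in m.
Only numpy, scipy, OpenCV 4.12 (cv2) and the standard library are available. Lean on these libraries where they do the work, as an engineer would, in place of code of your own. Each camera call takes 0.05 s, during which the arm holds its last target. There are 200 camera calls.

## Working session

There is one attempt and no reset: what is moved stays moved. The work goes in short steps, Python scripts to look and compute and a tool call to move; the robot and the scene stay as the last step left them, time stands still between calls to the robot, and variables do not carry over. Pictures are saved under pics/ and viewed, about 8 in all and at most 12, crops included, and the job is handed in when it is done.

Besides the shell and the picture viewer there is one more tool, called after "Request:" as a command line: name --argument value ..., lists and objects as JSON in quotes. jog_arm: Moves the arm, as the interface text tells. Its arguments: {"type":"object","properties":{"dr":{"type":"array","items":{"type":"array","items":{"type":"number"}}},"delta_pos":{"type":"array","items":{"type":"array","items":{"type":"number"}}},"claw":{"type":"array","items":{"type":"number"}}},"required":["dr","delta_pos","claw"]}

```bash
mkdir -p pics; ls
cat > h.py <<'E'
import numpy as np, cv2
from station import ctrl
def cam(n,f=None):
    d=ctrl.read_camera(n)
    if f: cv2.imwrite('pics/'+f,d['color'])
    return d
def K(d):
    f=240/np.tan(np.radians(d['vfov'])/2); return f,d['cx'],d['cy']
def proj(d,P):
    P=np.atleast_2d(P); T=np.linalg.inv(d['T']); q=P@T[:3,:3].T+T[:3,3]; f,cx,cy=K(d)
    return np.c_[f*q[:,0]/q[:,2]+cx,f*q[:,1]/q[:,2]+cy]
def ray(d,u,v):
    f,cx,cy=K(d); r=d['T'][:3,:3]@np.array([(u-cx)/f,(v-cy)/f,1]); return d['T'][:3,3],r/np.linalg.norm(r)
def onz(d,u,v,z):
    o,r=ray(d,u,v); return o+r*(z-o[2])/r[2]
def tri(d1,p1,d2,p2):
    o1,r1=ray(d1,*p1);o2,r2=ray(d2,*p2)
    s=np.linalg.lstsq(np.c_[r1,-r2],o2-o1,rcond=None)[0]
    a=o1+s[0]*r1;b=o2+s[1]*r2
    return (a+b)/2,np.linalg.norm(a-b)
E
python3 - <<'E'
from h import *
np.set_printoptions(precision=4,suppress=True)
for n in('scene','top'):
    d=cam(n,n+'0.png');print(n,d['vfov'],d['cx'],d['cy'],d['T'])
print(ctrl.state(),ctrl.tcp_to_grasp)
E
```

```text
pics
scene 42.13430417402015 312.0913893784204 239.37999292560383 [[ 0.6226  0.6412 -0.4485  1.2836]
 [ 0.7824 -0.5008  0.3702 -0.6105]
 [ 0.0128 -0.5814 -0.8135  1.428 ]
 [ 0.      0.      0.      1.    ]]
top 49.00878503855646 308.69003562280676 236.68664645678044 [[ 0.0256 -0.9815  0.1899  0.2983]
 [-0.9996 -0.0268 -0.0039 -0.0057]
 [ 0.0089 -0.1897 -0.9818  1.4963]
 [ 0.      0.      0.      1.    ]]
{'time_s': 0.1, 'qpos': array([-1.1054,  0.3536,  1.634 ,  0.    ,  1.1552, -0.0024]), 'qvel': array([ 0.0007, -0.0001, -0.0021,  0.0006,  0.0009, -0.0001]), 'joint_torque': array([ -0.0012, -59.4908, -33.493 ,   0.0701,   0.0184,  -0.    ]), 'eef_pos': array([ 0.2816, -0.5575,  0.214 ]), 'tool_rot': array([-3.0549, -0.7278,  0.0004]), 'ft_force': array([ 0.027 ,  0.7199, -0.2092]), 'wrist_torque': array([0.0539, 0.0106, 0.0089]), 'grip_width': 0.09171700549299092} 0.0187
```

View pics/scene0.png

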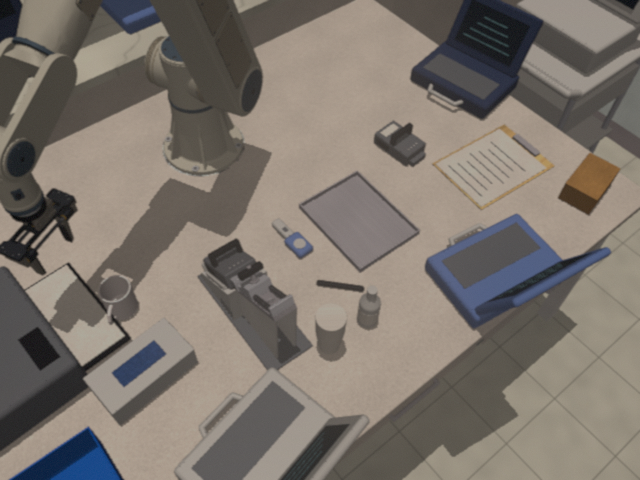

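View pics/top0.png

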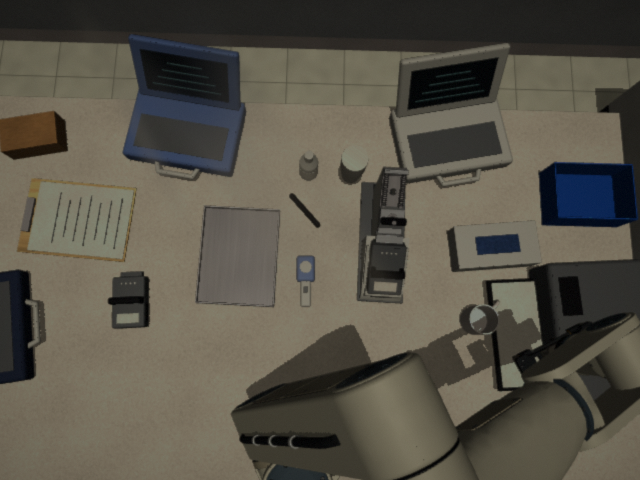

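Top view: the charger is at about (385,240), rising towards the image top (+x). The tray is at (238,256), the spare pack at (128,300), and the cups, gel, marker and reader lie between the charger and the tray. I'll zoom in on the charger in both views.

Run:
```python
import cv2,numpy as np
t=cv2.imread('pics/top0.png')[160:310,345:420]; s=cv2.imread('pics/scene0.png')[230:370,190:320]
t=cv2.resize(t,None,fx=4,fy=4,interpolation=cv2.INTER_CUBIC);s=cv2.resize(s,None,fx=3.8,fy=3.8,interpolation=cv2.INTER_CUBIC)
o=np.zeros((600,800,3),np.uint8);o[:600,:300]=t;o[:s.shape[0],302:302+s.shape[1]]=s
o=cv2.convertScaleAbs(o,alpha=1.5)
cv2.imwrite('pics/z1.png',o)
```

```text
(no output)
```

View pics/z1.png

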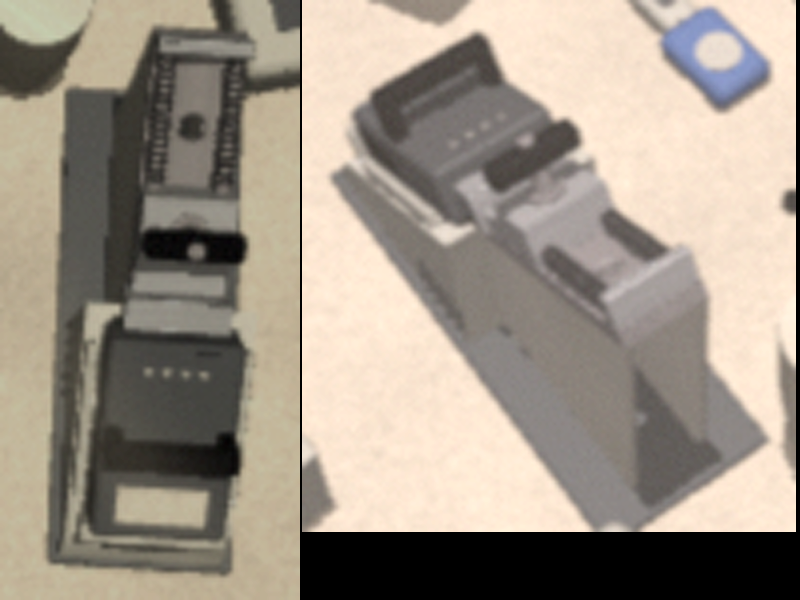

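The zoom shows the pin's T-bar over the jaw, the pack handle and the open hole, at top-view full pixels of about (394,221), (388,274) and (393,192). The scene view has the T-bar at about (250,271) and the handle at about (224,252). Next I'll segment the black bars.

```bash
cat > m.py <<'E'
from h import *
np.set_printoptions(precision=4,suppress=True)
T=cam('top');S=cam('scene')
def blob(d,box,th):
    x0,y0,x1,y1=box; g=cv2.cvtColor(d['color'],cv2.COLOR_BGR2GRAY)[y0:y1,x0:x1]
    n,l,st,c=cv2.connectedComponentsWithStats((g<th).astype(np.uint8))
    i=1+np.argmax(st[1:,4]); ys,xs=np.where(l==i); r=cv2.minAreaRect(np.c_[xs,ys].astype(np.float32))
    return c[i]+[x0,y0],st[i,4],np.array(r[0])+[x0,y0],r[1],r[2]
E
python3 - <<'E'
from m import *
for th in(22,30,38):
  a=blob(T,(376,212,412,230),th);b=blob(S,(232,256,262,284),th)
  print('pin',th,a,b);print(tri(T,a[2],S,b[2]))
  a=blob(T,(366,262,410,284),th);b=blob(S,(200,234,245,270),th)
  print('pack',th,a,b);print(tri(T,a[2],S,b[2]))
# tray corners
for p in((203,206),(281,209),(273,306),(196,303)): print(onz(T,*p,0.02))
for n,p,z in(('cups',(354,163),.15),('gel',(309,160),.15),('marker',(305,210),.01),('mug',(480,318),.09),('hole',(393,191.7),.2),('reader',(305,280),.02),('spare',(128,300),.05),('glove',(497,245),.07)): print(n,onz(T,*p,z))
print('tri bar by hand',tri(T,(393.7,221.3),S,(250.5,271.3)),tri(T,(388,273.7),S,(224.2,251.6)))
E
```

```text
Traceback (most recent call last):
  File "m.py", line 7, in blob
    i=1+np.argmax(st[1:,4]); ys,xs=np.where(l==i); r=cv2.minAreaRect(np.c_[xs,ys].astype(np.float32))
        ~~~~~~~~~^^^^^^^^^^
ValueError: attempt to get argmax of an empty sequence
```

Run:
```python
from m import *
for th in(26,34,44):
 for nm,A,B in(('pin',(376,212,412,230),(232,256,262,284)),('pack',(366,262,410,284),(200,234,245,270))):
  try:
   a=blob(T,A,th);b=blob(S,B,th)
   print(nm,th,a,b);print(tri(T,a[2],S,b[2]))
  except ValueError: print(nm,th,'none')
for p in((203,206),(281,209),(273,306),(196,303)): print(onz(T,*p,0.02))
for n,p,z in(('cups',(354,163),.15),('gel',(309,160),.15),('marker',(305,210),.01),('mug',(480,318),.09),('hole',(393,191.7),.2),('reader',(305,280),.02),('spare',(128,300),.05),('glove',(497,245),.07)): print(n,onz(T,*p,z))
print('tri bar by hand',tri(T,(393.7,221.3),S,(250.5,271.3)),tri(T,(388,273.7),S,(224.2,251.6)))
```

```text
pin 26 none
pack 26 none
pin 34 none
pack 34 none
pin 44 none
pack 44 none
[0.6655 0.2954 0.02  ]
[0.6629 0.0704 0.02  ]
[0.3846 0.0828 0.02  ]
[0.3873 0.2972 0.02  ]
cups [ 0.7629 -0.1272  0.15  ]
gel [ 0.7679 -0.0065  0.15  ]
marker [0.6643 0.0012 0.01  ]
mug [ 0.3633 -0.4705  0.09  ]
hole [ 0.6718 -0.223   0.2   ]
reader [ 0.4595 -0.0043  0.02  ]
spare [0.3888 0.4765 0.05  ]
glove [ 0.5649 -0.5314  0.07  ]
tri bar by hand (array([ 0.593 , -0.2236,  0.2056]), np.float64(0.0003822000905278028)) (array([ 0.468 , -0.22  ,  0.1397]), np.float64(0.0021688647037581845))
```

Run:
```python
from m import *
g=cv2.cvtColor(T['color'],cv2.COLOR_BGR2GRAY);h=cv2.cvtColor(S['color'],cv2.COLOR_BGR2GRAY)
print(g[214:230,376:412:1]);print(g[266:282:1,366:410]);
np.set_printoptions(linewidth=250)
print(h[258:284,232:262])
```

```text
[[ 36  35  28  30  53  87  94  97  95  96  95  97  95  87  84  78  81  79
   80  84  94  99  99 100  99  99  98  98  87 113 122 125 124 124 123 123]
 [ 36  34  28  30  55  85  92  92  92  95  97  91  82  80  81  77  73  76
   79  82  83  95  96  96  97  97  98  96  80 113 121 122 122 122 123 123]
 [ 35  35  29  33  64  82  76  72  73  86  90  80  75  75  67  57  55  59
   67  77  83  90  94  95  95  95  96  94  77 110 120 120 122 123 122 124]
 [ 37  33  27  32  60  51  35  31  33  40  41  35  36  34  29  25  25  27
   38  47  51  58  70  74  74  74  74  81  68 106 120 122 121 123 122 123]
 [ 36  35  27  29  38  22  11   8   8   9  10   8   7   7  10  10   7  10
   12  17  19  21  28  33  31  32  32  38  35  71 108 121 122 122 121 122]
 [ 35  33  29  26  22  10   8   5   7   7   5   5   2   6   7   7   6   6
    6   7   9   6   7   8   8  10   5   8  11  29  72 113 122 123 121 120]
 [ 34  33  29  29  21   9   6   8   5   7   6   5   8   4   8   7  14  22
   21  16  10   9   9   6   5   9   8   6   5  14  57 109 123 124 121 121]
 [ 35  32  27  27  19   7   6   7   6   9   7   6   4   5
[... 6712 characters left out ...]
 48  46  50  52  62  77  88  97  95  85  85  95  98  98  97  93  98 108 113 120 123]
 [118 120 119 117 122 125 115  89  63  52  53  56  70  86  97  96  90  83  79  83  91  98  98 100  99 101 103 111 119 123]
 [106 117 116 114 117 116 114 102  87  71  69  76  91  97  91  86  81  76  78  86  94  98 101 102 104 103 104 111 122 123]
 [ 90 111 121 115 116 114 114 110 101  99  96  98  98  92  84  78  78  79  91 102 104 103 106 106 102 102 108 115 121 121]
 [ 74  95 110 114 113 113 110 107 106 103  97  91  85  81  77  77  81  86  95 103 104 108 106 103 101 109 118 119 119 116]
 [ 65  77 100 111 109 108 110 107 100  92  86  79  75  77  79  86  92  94  97  98 102 106 108 110 112 118 121 120 113 111]]
```

```bash
python3 - <<'E'
from m import *
b,e=tri(T,(393.6,222.6),S,(248.3,266.6)); print('button',b,e)
L,R=onz(T,380.3,220.8,b[2]-.01),onz(T,405.3,221.8,b[2]-.01); print('bar',L,R,np.linalg.norm(L-R),np.degrees(np.arctan2(*(L-R)[:2])))
tl,tr=onz(T,374.5,275.2,.15),onz(T,404.2,274.2,.15);print('packbar',tl,tr,np.linalg.norm(tl-tr),np.degrees(np.arctan2(*(tl-tr)[:2])))
for yaw in (-3,0,3):
  c,s=np.cos(np.radians(yaw)),np.sin(np.radians(yaw));u=np.array([.866*c,.866*s,.5]);n=np.array([-.5*c,-.5*s,.866])
  h=b-.010*n; ch=h-.060*n; oh=ch+.06*u; print(yaw,h,oh,proj(T,oh),proj(S,oh),'jh',proj(T,ch+.031*n))
  # pack handle relative: pack end from jaw? print ledge-based
E
python3 - <<'E'
import sys;sys.path.insert(0,'.')
import cv2,numpy as np
t=cv2.imread('pics/top0.png')[160:235,370:420]; s=cv2.imread('pics/scene0.png')[235:305,195:275]
t=cv2.resize(t,None,fx=7,fy=7,interpolation=cv2.INTER_CUBIC);s=cv2.resize(s,None,fx=5.5,fy=5.5,interpolation=cv2.INTER_CUBIC)
o=np.zeros((525,800,3),np.uint8);o[:,:350]=t;o[:s.shape[0],352:352+s.shape[1]]=s
cv2.imwrite('pics/z2.png',cv2.convertScaleAbs(o,alpha=2))
E
```

```text
button [ 0.5864 -0.2226  0.2169] 0.003070448108630397
bar [ 0.5932 -0.1896  0.2069] [ 0.5923 -0.2524  0.2069] 0.06286513810596908 0.7672908797943857
packbar [ 0.4624 -0.1827  0.15  ] [ 0.4671 -0.2592  0.15  ] 0.07661805709978563 -3.4576464174799186
-3 [ 0.5914 -0.2229  0.2082] [ 0.6733 -0.2272  0.1863] [[393.7191 192.6531]] [[270.1686 299.9513]] jh [[392.2701 218.3492]]
0 [ 0.5914 -0.2226  0.2082] [ 0.6734 -0.2226  0.1863] [[391.9563 192.5607]] [[271.8031 298.9206]] jh [[391.872  218.3283]]
3 [ 0.5914 -0.2224  0.2082] [ 0.6733 -0.2181  0.1863] [[390.1939 192.5575]] [[273.3721 297.8214]] jh [[391.4739 218.3277]]
```

View pics/z2.png

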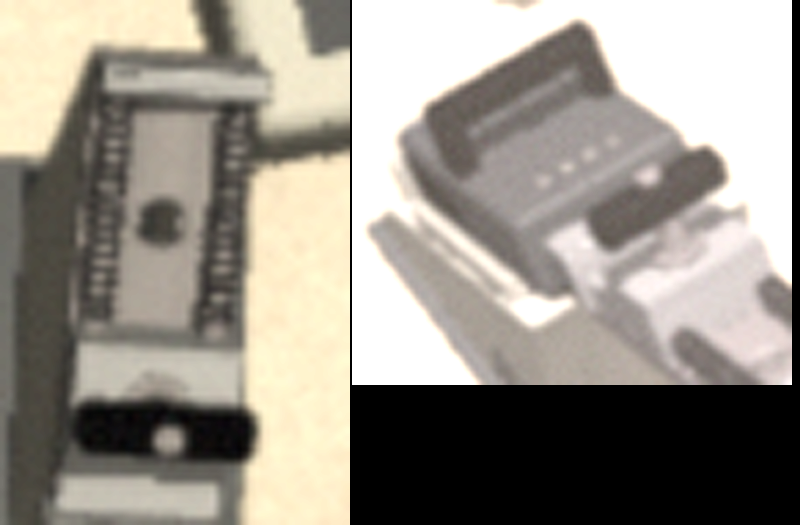

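The second zoom puts the open hole at top pixel (392.9,191.7) and the T-bar's button at (394,222.5), with yaw about -1.6°. The pin handle triangulates to about (0.591,-0.223,0.208), and the slope and bar length agree with the figures given. I'll move above it.

Request:
jog_arm --dr '[[0, 0, 8.5], [0, 0, 8.5], [0, 0, 8.5], [0, 0, 8.5], [0, 0, 8.5], [0, 0, 8.5], [0, 0, 8.5], [0, 0, 8.5], [0, 0, 8.5], [0, 0, 8.5], [0, 0, 8.5], [0, 0, 8.5]]' --delta_pos '[[0, 0, 40], [10, 20, 40], [20, 30, 20], [20, 30, 0], [20, 30, 0], [20, 30, 0], [20, 30, 0], [20, 30, 0], [20, 30, 0], [20, 30, 0], [20, 30, 0], [20, 30, 0]]' --claw '[80, 70, 70, 70, 70, 70, 70, 70, 70, 70, 70, 70]'

```text
time_s: 1.7
eef_pos: [0.4925, -0.2365, 0.3148]
tool_rot: [1.349, 2.837, -0.0]
ft_force: [-0.2, 0.4, 0.2]
grip_width: 0.0699
```

Request:
jog_arm --dr '[[0, 0, 8.0], [0, 0, 5.2], [-0.2, -6, 0], [-0.2, -6, 0], [-0.2, -6, 0], [-0.2, -6, 0], [-0.2, -6, 0], [0, 0, 0], [0, 0, 0]]' --delta_pos '[[20, 16, 0], [29, 0, 0], [0, 0, 0], [0, 0, 0], [0, 0, 0], [0, 0, 0], [0, 0, 0], [0, 0, 0], [0, 0, 0]]' --claw '[60, 60, 60, 60, 60, 60, 60, 60, 60]'

```text
time_s: 2.6
eef_pos: [0.5405, -0.2221, 0.315]
tool_rot: [0.859, 2.491, 0.207]
ft_force: [-0.3, 0.5, 0.6]
grip_width: 0.0604
```

```bash
cat >> h.py <<'E'
from scipy.spatial.transform import Rotation as R
def yaw_frame(yaw):
    c,s=np.cos(np.radians(yaw)),np.sin(np.radians(yaw));return np.array([.866*c,.866*s,.5]),np.array([-s,c,0]),np.array([-.5*c,-.5*s,.866])
def rep(yaw=-1.6):
    s=ctrl.state(); M=R.from_rotvec(s['tool_rot']).as_matrix(); u,y,n=yaw_frame(yaw)
    W=np.c_[-y,u,-n] # wanted tool axes x,y,z
    W[:,0]=np.cross(W[:,1],W[:,2])
    err=np.degrees(R.from_matrix(W@M.T).as_rotvec())
    print('t',s['time_s'],'tcp',s['eef_pos'],'F',s['ft_force'],'w',s['grip_width'],'q',s['qpos'],'\ntoolz',M[:,2],'tooly',M[:,1],'need dr',err); return s,M
E
python3 - <<'E'
from h import *
np.set_printoptions(precision=4,suppress=True)
s,M=rep()
E
```

```text
t 2.6 tcp [ 0.5405 -0.2221  0.315 ] F [-0.3186  0.5421  0.5901] w 0.060391360668136496 q [-0.5424 -0.031   1.9766  0.3589  0.7629 -1.6554] 
toolz [ 0.4986 -0.0171 -0.8667] tooly [0.5379 0.7901 0.2939] need dr [ 26.8967  -0.9071 -46.3483]
```

Request:
jog_arm --dr '[[3.84, -0.13, -6.62], [3.84, -0.13, -6.62], [3.84, -0.13, -6.62], [3.84, -0.13, -6.62], [3.84, -0.13, -6.62], [3.84, -0.13, -6.62], [3.84, -0.13, -6.62], [0, 0, 0], [0, 0, 0], [0, 0, 0], [0, 0, 0], [0, 0, 0]]' --delta_pos '[[0, 0, 0], [0, 0, 0], [0, 0, 0], [0, 0, 0], [0, 0, 0], [0, 0, 0], [0, 0, 0], [10, 0, -22], [10, 0, -22], [10, 0, -22], [10, 0, -22], [0, 0, 0]]' --claw '[60, 60, 60, 60, 60, 60, 60, 60, 60, 60, 60, 60]'

```text
time_s: 3.8
eef_pos: [0.5815, -0.221, 0.2238]
tool_rot: [1.952, 1.902, 0.506]
ft_force: [0.5, 0.2, 0.4]
grip_width: 0.0602
```

```bash
cat > look.py <<'E'
import sys
from h import *
np.set_printoptions(precision=4,suppress=True)
s,M=rep()
bt=[int(v) for v in sys.argv[2].split(',')];bs=[int(v) for v in sys.argv[3].split(',')]
o=np.zeros((600,800,3),np.uint8);x=0
for n,b in(('top',bt),('scene',bs)):
    d=cam(n); c=d['color'][b[1]:b[3],b[0]:b[2]]; k=min(400/c.shape[1],600/c.shape[0]); c=cv2.resize(c,None,fx=k,fy=k,interpolation=cv2.INTER_CUBIC)
    o[:c.shape[0],x:x+c.shape[1]]=c; print(n,'origin',b[:2],'scale',k,'x0',x); x+=400
    cv2.imwrite('pics/'+n+'_'+sys.argv[1],d['color'])
    print('tcp px',proj(d,s['eef_pos']))
cv2.imwrite('pics/'+sys.argv[1],cv2.convertScaleAbs(o,alpha=1.8))
E
python3 look.py a1.png 350,150,430,270 200,200,300,330
```

```text
t 3.8 tcp [ 0.5815 -0.221   0.2238] F [0.5135 0.2025 0.3626] w 0.060204063807036384 q [-0.4963  0.1362  2.0178  0.439   0.5597 -0.7942] 
toolz [ 0.4966 -0.0123 -0.8679] tooly [ 0.8676 -0.0226  0.4968] need dr [-0.0358 -0.212  -0.1275]
top origin [350, 150] scale 5.0 x0 0
tcp px [[393.9399 224.2291]]
scene origin [200, 200] scale 4.0 x0 400
tcp px [[248.1251 263.1307]]
```

View pics/a1.png

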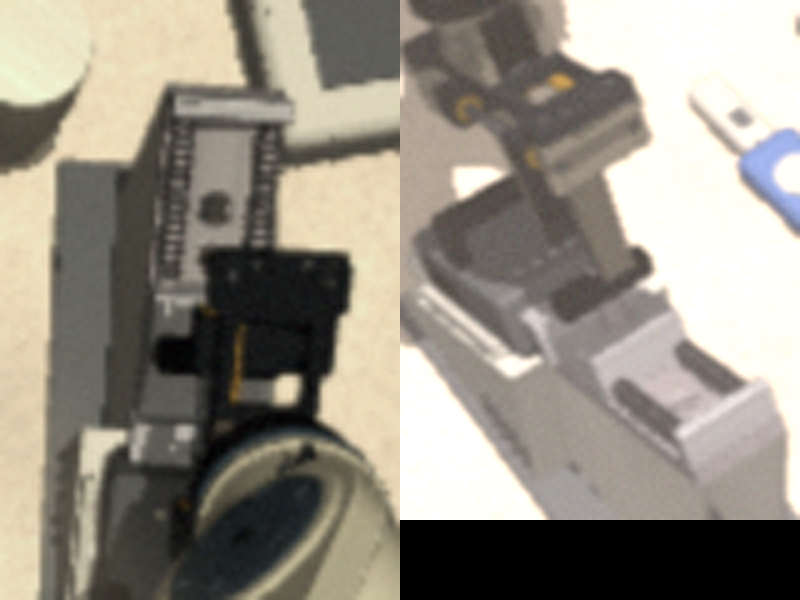

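The scene crop has the fingers straddling the T-bar (bar centre at about (602,285)), and the TCP is on the pin axis to within about 2 mm. I'll descend and grip.

Request:
jog_arm --dr '[[0, 0, 0], [0, 0, 0], [0, 0, 0], [0, 0, 0], [0, 0, 0], [0, 0, 0], [0, 0, 0], [0, 0, 0], [0, 0, 0]]' --delta_pos '[[6, 0, -10], [6, 0, -10], [6, 0, -11], [0, 0, 0], [0, 0, 0], [0, 0, 0], [0, 0, 0], [0, 0, 0], [0, 0, 0]]' --claw '[60, 60, 60, 50, 10, 10, 10, 10, 10]'

```text
time_s: 4.8
eef_pos: [0.5989, -0.2219, 0.1959]
tool_rot: [1.948, 1.896, 0.508]
ft_force: [-1.3, 0.5, 0.8]
grip_width: 0.018
```

```bash
python3 -c "
from h import *
np.set_printoptions(precision=4,suppress=True)
rep()"
```

```text
t 4.8 tcp [ 0.5989 -0.2219  0.1959] F [-1.3156  0.5352  0.8027] w 0.017962755275554552 q [-0.4802  0.1979  2.0185  0.4793  0.492  -0.8285] 
toolz [ 0.5013 -0.0155 -0.8651] tooly [ 0.8648 -0.023   0.5015] need dr [ 0.1081  0.0965 -0.0146]
```

Request:
jog_arm --dr '[[0, 0, 0], [0, 0, 0], [0, 0, 0], [0, 0, 0], [0, 0, 0], [0, 0, 0]]' --delta_pos '[[-3.4, 0.1, 5.9], [-3.4, 0.1, 5.9], [-3.4, 0.1, 5.9], [-3.4, 0.1, 5.9], [-3.4, 0.1, 5.9], [0, 0, 0]]' --claw '[10, 10, 10, 10, 10, 10]'

```text
time_s: 5.4
eef_pos: [0.5818, -0.2216, 0.2264]
tool_rot: [1.948, 1.896, 0.508]
ft_force: [0.5, 0.3, -1.2]
grip_width: 0.0176
```

```bash
python3 look.py a2.png 350,150,430,270 200,200,300,330
```

```text
t 5.4 tcp [ 0.5818 -0.2216  0.2264] F [ 0.5225  0.2691 -1.1998] w 0.017598775149856777 q [-0.4967  0.1315  2.0199  0.4415  0.5553 -0.7958] 
toolz [ 0.5021 -0.0159 -0.8647] tooly [ 0.8644 -0.0228  0.5023] need dr [ 0.1369  0.1489 -0.0116]
top origin [350, 150] scale 5.0 x0 0
tcp px [[394.3668 223.9106]]
scene origin [200, 200] scale 4.0 x0 400
tcp px [[247.8907 262.7504]]
```

View pics/a2.png

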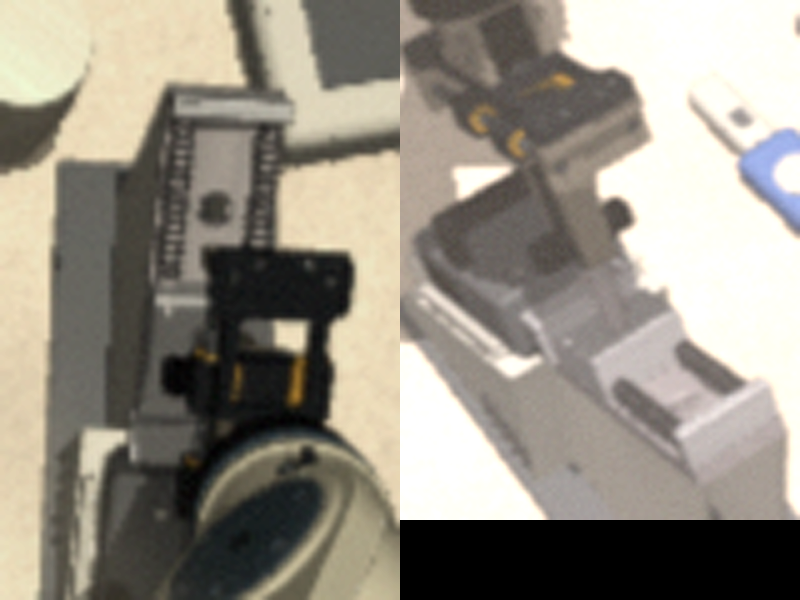

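The T-bar is lifted clear and the pin is drawn about 35 mm, still inside the jaw. I'll slide the jaw up the slope.

Request:
jog_arm --dr '[[0, 0, 0], [0, 0, 0], [0, 0, 0], [0, 0, 0], [0, 0, 0], [0, 0, 0], [0, 0, 0], [0, 0, 0], [0, 0, 0]]' --delta_pos '[[6.5, -0.2, 3.7], [6.5, -0.2, 3.7], [6.5, -0.2, 3.7], [6.5, -0.2, 3.7], [6.5, -0.2, 3.7], [6.5, -0.2, 3.7], [6.5, -0.2, 3.8], [6.5, -0.1, 3.7], [0, 0, 0]]' --claw '[10, 10, 10, 10, 10, 10, 10, 10, 10]'

```text
time_s: 6.4
eef_pos: [0.6322, -0.2222, 0.2524]
tool_rot: [1.952, 1.902, 0.504]
ft_force: [-10.0, -0.6, -1.2]
grip_width: 0.018
```

```bash
python3 look.py a3.png 350,150,430,270 200,200,300,330
```

```text
t 6.4 tcp [ 0.6322 -0.2222  0.2524] F [-10.0337  -0.6261  -1.2255] w 0.01795577775291334 q [-0.4496  0.1737  1.8989  0.3581  0.6197 -0.669 ] 
toolz [ 0.4957 -0.0132 -0.8684] tooly [ 0.8681 -0.0226  0.4959] need dr [ 0.0079 -0.275  -0.1027]
top origin [350, 150] scale 5.0 x0 0
tcp px [[396.3039 201.4834]]
scene origin [200, 200] scale 4.0 x0 400
tcp px [[259.8327 271.2958]]
```

View pics/a3.png

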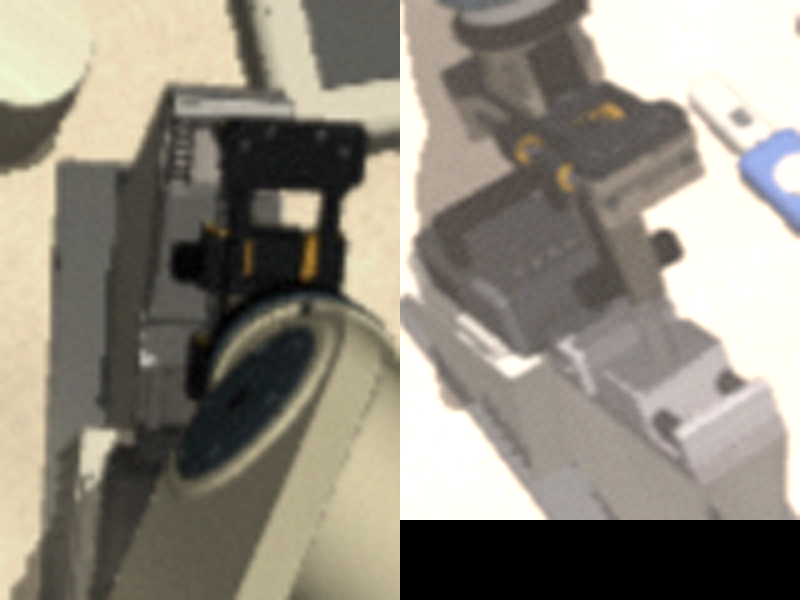

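The jaw is up close to the open position, and the TCP shift reads about 57 mm along the slope. It needs 3 mm more before I push the pin in.

Request:
jog_arm --dr '[[0, 0, 0], [0, 0, 0], [0, 0, 0]]' --delta_pos '[[2.6, -0.4, 1.6], [0, 0, 0], [0, 0, 0]]' --claw '[10, 10, 10]'

```text
time_s: 6.8
eef_pos: [0.6339, -0.2224, 0.2534]
tool_rot: [1.953, 1.903, 0.504]
ft_force: [-8.1, 0.1, -3.1]
grip_width: 0.0178
```

```bash
cat > d.py <<'E'
from h import *
np.set_printoptions(precision=4,suppress=True)
s,M=rep(); u,y,n=yaw_frame(-1.6); d=s['eef_pos']-np.array([.5989,-.2219,.1959])
print('rel start u,y,n mm',d@u*1e3,d@y*1e3,d@n*1e3,'F u,y,n',s['ft_force']@u,s['ft_force']@y,s['ft_force']@n)
E
python3 d.py
```

```text
t 6.8 tcp [ 0.6339 -0.2224  0.2534] F [-8.0621  0.0765 -3.118 ] w 0.01778404580770215 q [-0.4485  0.1755  1.8937  0.3552  0.6235 -0.6646] 
toolz [ 0.4948 -0.0127 -0.8689] tooly [ 0.8686 -0.0229  0.4949] need dr [-0.0224 -0.3361 -0.1007]
rel start u,y,n mm 59.04797231305425 0.49974832275820086 32.29188138478784 F u,y,n -8.539912422563692 -0.1486875205928929 1.3304099049053617
```

Request:
jog_arm --dr '[[0, -0.4, -0.1], [0, 0, 0], [0, 0, 0], [0, 0, 0], [0, 0, 0], [0, 0, 0], [0, 0, 0]]' --delta_pos '[[1.2, 0, 0.7], [0, 0, 0], [2, -0.1, -3.5], [2, -0.1, -3.5], [2, -0.1, -3.5], [1, 0, -1.7], [0, 0, 0]]' --claw '[10, 10, 10, 10, 10, 10, 10]'

```text
time_s: 7.5
eef_pos: [0.6421, -0.2228, 0.2416]
tool_rot: [1.951, 1.896, 0.51]
ft_force: [-8.5, -2.3, -4.6]
grip_width: 0.0177
```

```bash
python3 d.py
```

```text
t 7.5 tcp [ 0.6421 -0.2228  0.2416] F [-8.4558 -2.2561 -4.6445] w 0.01767342972458112 q [-0.4434  0.1991  1.8963  0.3715  0.5915 -0.6772] 
toolz [ 0.5008 -0.0137 -0.8655] tooly [ 0.8651 -0.0245  0.501 ] need dr [-0.0203  0.0637  0.0107]
rel start u,y,n mm 60.287643769651986 0.33060814863442317 17.9883224685418 F u,y,n -9.587602063097087 -2.491344655813743 0.1726076266650436
```

The tip has entered the open hole (draw 18 mm, no axial force). I'll push it home.

Request:
jog_arm --dr '[[0, 0, 0], [0, 0, 0], [0, 0, 0], [0, 0, 0], [0, 0, 0], [0, 0, 0]]' --delta_pos '[[2.2, 0, -3.8], [2.2, 0, -3.8], [2.2, 0, -3.8], [2.2, 0, -3.8], [1.2, 0, -2], [0, 0, 0]]' --claw '[10, 10, 10, 10, 10, 10]'

```text
time_s: 8.1
eef_pos: [0.6529, -0.2232, 0.2271]
tool_rot: [1.948, 1.894, 0.512]
ft_force: [-18.8, -0.2, 11.8]
grip_width: 0.0176
```

```bash
python3 d.py
```

```text
t 8.1 tcp [ 0.6529 -0.2232  0.2271] F [-18.792   -0.2093  11.8342] w 0.01761955167820666 q [-0.4355  0.2307  1.8934  0.385   0.559  -0.6877] 
toolz [ 0.5038 -0.0148 -0.8637] tooly [ 0.8633 -0.0241  0.504 ] need dr [0.0415 0.2658 0.0217]
rel start u,y,n mm 62.40240441402623 0.19617229045739934 0.02801318011428841 F u,y,n -10.345395778708573 -0.7338811304324211 19.637792409871984
```

Request:
jog_arm --dr '[[0, 0, 0], [0, 0, 0]]' --delta_pos '[[0.5, 0, -2.5], [0, 0, 0]]' --claw '[10, 10]'

```text
time_s: 8.3
eef_pos: [0.6536, -0.2234, 0.2264]
tool_rot: [1.946, 1.893, 0.513]
ft_force: [-27.6, 2.4, 24.7]
grip_width: 0.0173
```

```bash
python3 d.py
```

```text
t 8.3 tcp [ 0.6536 -0.2234  0.2264] F [-27.6254   2.3795  24.7244] w 0.017302739764075516 q [-0.4354  0.2322  1.8942  0.3879  0.5549 -0.6909] 
toolz [ 0.5055 -0.0153 -0.8627] tooly [ 0.8624 -0.0237  0.5057] need dr [0.0809 0.3743 0.0167]
rel start u,y,n mm 62.64222177813553 0.046837119991553246 -1.0057620020318923 F u,y,n -11.609616929226654 1.6071920199986445 35.251871119589374
```

Request:
jog_arm --dr '[[0, 0, 0], [0, 0, 0], [0, 0, 0], [0, 0, 0], [0, 0, 0], [0, 0, 0], [0, 0, 0], [0, 0, 0], [0, 0, 0], [0, 0, 0], [0, 0, 0]]' --delta_pos '[[-2.5, 0, 2], [0, 0, 0], [0, 0, 0], [0, 0, 0], [-10, 0, 17.3], [-15, 0, 26], [-15, 20, 26], [0, 40, 26], [0, 50, 0], [0, 50, 0], [0, 0, 0]]' --claw '[10, 10, 50, 50, 60, 60, 60, 60, 60, 60, 60]'

```text
time_s: 9.4
eef_pos: [0.6131, -0.0579, 0.3235]
tool_rot: [1.941, 1.895, 0.518]
ft_force: [1.2, 0.0, -0.4]
grip_width: 0.0599
```

```bash
python3 look.py a4.png 350,150,430,310 195,225,305,355
```

```text
t 9.4 tcp [ 0.6131 -0.0579  0.3235] F [ 1.2337  0.0401 -0.4015] w 0.059897072175170527 q [-0.127  -0.0145  1.9459  0.083   0.6806 -0.1532] 
toolz [ 0.5085 -0.0124 -0.861 ] tooly [ 0.8607 -0.0207  0.5087] need dr [ 0.0198  0.5743 -0.2164]
top origin [350, 150] scale 3.75 x0 0
tcp px [[330.3299 199.7021]]
scene origin [195, 225] scale 3.6363636363636362 x0 400
tcp px [[312.449  210.7481]]
```

View pics/a4.png

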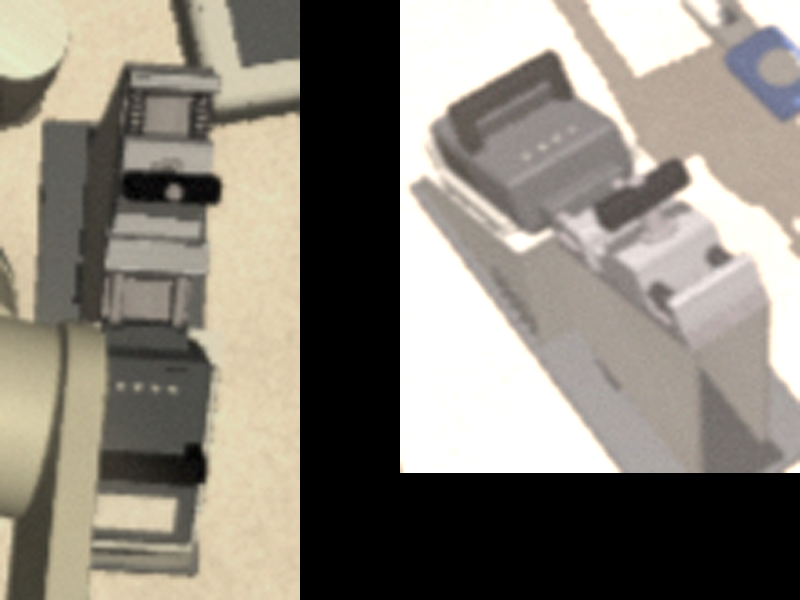

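The jaw is open and the T-bar sits low on its block, with the button at top pixel (396,201). The pack lies undisturbed. I'll check that against the prediction and locate the pack handle.

Run:
```python
from h import *
np.set_printoptions(precision=4,suppress=True)
T=cam('top');S=cam('scene');u,y,n=yaw_frame(-1.6)
b=tri(T,(393.6,222.4),S,(248.3,266.6))[0]
print('button pred home@57',proj(T,b+.057*u),'at 15mm up',proj(T,b+.057*u+.015*n))
g=cv2.cvtColor(T['color'],cv2.COLOR_BGR2GRAY)[196:206,390:402]; print(g)
pin=tri(T,(392.8,221.2),S,(250,270.5));print('pin',pin)
for a,c in(((387.6,274.3),(224,249.5)),((387.6,274.3),(224,251))):
  p,e=tri(T,a,S,c);d=p-pin[0];print('handle',p,e,'rel pin u,y,n',d@u,d@y,d@n)
pc=p-.05*n-.002*u
# front foot edge in top etc
print('pack centre',pc,'underside ledge end',pc-.07*u-.022*n)
```

```text
button pred home@57 [[396.5845 200.6368]] at 15mm up [[397.4417 202.2502]]
[[18 17 18 16 16 19 20 30 34 40 43 46]
 [ 7  6  3  9  6  8  7  7  7  9  8 12]
 [ 5  6  4  4  7 13 17 11  8  6  9  7]
 [ 6  6  7  7 16 47 59 44 19  6  7  7]
 [ 4  5  6 10 37 67 76 68 38 15  6  4]
 [ 5  6  6 16 53 72 76 73 43 17  8  7]
 [ 7  7  8 12 40 67 73 70 38 15  8  4]
 [15 16 17 17 21 35 45 39 20 11  8  9]
 [40 41 41 42 41 42 45 41 34 31 32 29]
 [46 47 46 47 48 49 47 46 43 43 46 45]]
pin (array([ 0.5921, -0.2224,  0.2071]), np.float64(0.003419206130486159))
handle [ 0.4657 -0.2183  0.1448] 0.0024380890702499964 rel pin u,y,n -0.14064808097744785 0.0006023905631114285 0.009328753376770728
handle [ 0.4663 -0.2192  0.1397] 0.002647612990163955 rel pin u,y,n -0.14268561978404265 -0.00027485815045033297 0.0045803516032054195
pack centre [ 0.4895 -0.2198  0.0954] underside ledge end [ 0.4399 -0.2185  0.0413]
```

Pin: the button is at (396.0,200.9), against (396.6,200.6) predicted for home, so it is home. The handle is at about (0.465,-0.2185,0.147), and the height agrees with the ledge geometry. I'll go above the handle.

Request:
jog_arm --dr '[[0, 0.6, -0.2], [0, 0, 0], [0, 0, 0], [0, 0, 0], [0, 0, 0], [0, 0, 0], [0, 0, 0], [0, 0, 0], [0, 0, 0], [0, 0, 0], [0, 0, 0]]' --delta_pos '[[-30, -27, -4], [-30, -27, -4], [-30, -27, -4], [-30, -27, -4], [-30, -27, -4], [-29, -25, -4], [0, 0, -25], [0, 0, -25], [5, 0, -25], [5, 0, -25], [0, 0, 0]]' --claw '[60, 60, 60, 60, 60, 60, 60, 60, 60, 60, 60]'

```text
time_s: 10.7
eef_pos: [0.4419, -0.2241, 0.1955]
tool_rot: [1.962, 1.893, 0.502]
ft_force: [0.5, 0.2, -0.3]
grip_width: 0.06
```

```bash
python3 look.py a5.png 350,170,430,290 180,200,280,330
```

```text
t 10.7 tcp [ 0.4419 -0.2241  0.1955] F [ 0.5483  0.1566 -0.3479] w 0.05998670022087685 q [-0.6944 -0.0124  2.2571  0.6087  0.5598 -1.1254] 
toolz [ 0.4943 -0.0164 -0.8692] tooly [ 0.8686 -0.0315  0.4945] need dr [-0.0856 -0.3597  0.4357]
top origin [350, 170] scale 5.0 x0 0
tcp px [[393.5643 281.7123]]
scene origin [180, 200] scale 4.0 x0 400
tcp px [[214.9822 232.5724]]
```

View pics/a5.png

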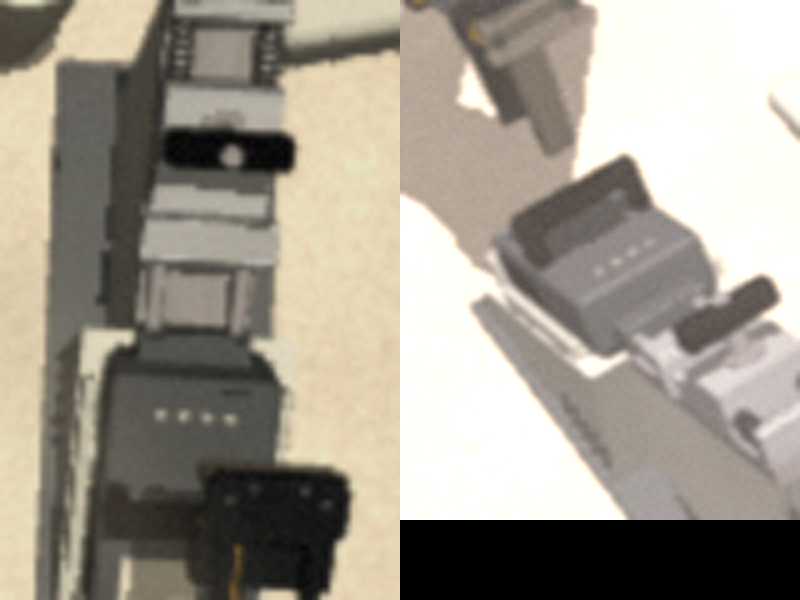

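The fingers are up-left of the handle (handle centre at scene px (225,250.5)), and the way in is clear. I'll descend and grip.

Request:
jog_arm --dr '[[0, -0.3, 0.4], [0, 0, 0], [0, 0, 0], [0, 0, 0], [0, 0, 0], [0, 0, 0], [0, 0, 0], [0, 0, 0], [0, 0, 0], [0, 0, 0], [0, 0, 0], [0, 0, 0]]' --delta_pos '[[-4, 5.5, -2], [7.5, 0, -12.5], [7.5, 0, -12.5], [7.5, 0, -12.5], [7, 0, -12.5], [7, 0, -12.5], [0, 0, 0], [0, 0, 0], [0, 0, 0], [0, 0, 0], [0, 0, 0], [0, 0, 0]]' --claw '[60, 60, 60, 60, 60, 60, 60, 40, 10, 10, 10, 10]'

```text
time_s: 12.0
eef_pos: [0.4761, -0.2182, 0.1343]
tool_rot: [1.946, 1.897, 0.51]
ft_force: [-5.8, -0.1, -0.3]
grip_width: 0.0223
```

```bash
python3 look.py a6.png 350,170,430,290 180,200,280,330
```

```text
t 12.0 tcp [ 0.4761 -0.2182  0.1343] F [-5.7514 -0.1129 -0.3406] w 0.02226910040057087 q [-0.6286  0.1472  2.2772  0.8388  0.3915 -1.3369] 
toolz [ 0.5028 -0.0147 -0.8643] tooly [ 0.864  -0.0214  0.503 ] need dr [ 0.1151  0.1978 -0.1179]
top origin [350, 170] scale 5.0 x0 0
tcp px [[387.3192 271.0385]]
scene origin [180, 200] scale 4.0 x0 400
tcp px [[227.2914 254.5234]]
```

View pics/a6.png

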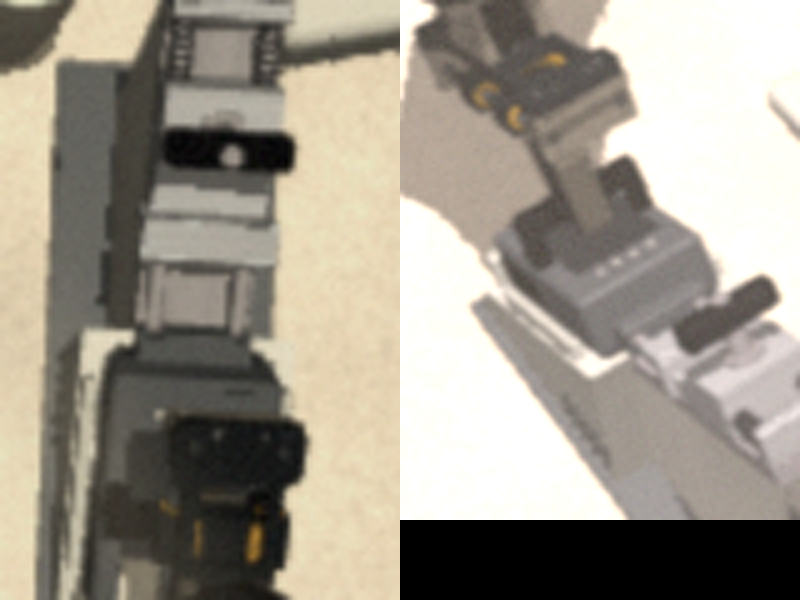

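Request:
jog_arm --dr '[[0, 0, 0], [0, 0, 0], [0, 0, 0], [0, 0, 0]]' --delta_pos '[[-2, 0, -1], [0, 0, 0], [0, 0, 0], [0, 0, 0]]' --claw '[10, 5, 5, 5]'

```text
time_s: 12.5
eef_pos: [0.4743, -0.2182, 0.1331]
tool_rot: [1.946, 1.897, 0.51]
ft_force: [0.3, -0.4, 1.4]
grip_width: 0.0177
```

Gripped at 17.7 mm with low forces. I'll lift off the slope.

Request:
jog_arm --dr '[[0, 0, 0], [0, 0, 0], [0, 0, 0], [0, 0, 0], [0, 0, 0], [0, 0, 0], [0, 0, 0], [0, 0, 0]]' --delta_pos '[[-2, 0, 4], [-4, 0, 7], [-5, 0.1, 9], [-7, 0.2, 12], [-8, 0.3, 14], [-8, 0.3, 14], [-6, 0, 14], [0, 0, 10]]' --claw '[5, 5, 5, 5, 5, 5, 5, 5]'

```text
time_s: 13.3
eef_pos: [0.4327, -0.2166, 0.2169]
tool_rot: [1.948, 1.899, 0.509]
ft_force: [0.2, 0.0, -4.0]
grip_width: 0.0177
```

```bash
python3 look.py a7.png 340,150,440,300 180,190,290,340
```

```text
t 13.3 tcp [ 0.4327 -0.2166  0.2169] F [ 0.2375  0.0081 -3.9714] w 0.01768736094558379 q [-0.7017 -0.0716  2.2567  0.576   0.6117 -1.0958] 
toolz [ 0.5008 -0.0138 -0.8654] tooly [ 0.8652 -0.0217  0.501 ] need dr [ 0.0614  0.0653 -0.1288]
top origin [340, 150] scale 4.0 x0 0
tcp px [[391.9744 284.4922]]
scene origin [180, 190] scale 3.6363636363636362 x0 400
tcp px [[214.4673 223.4158]]
```

View pics/a7.png

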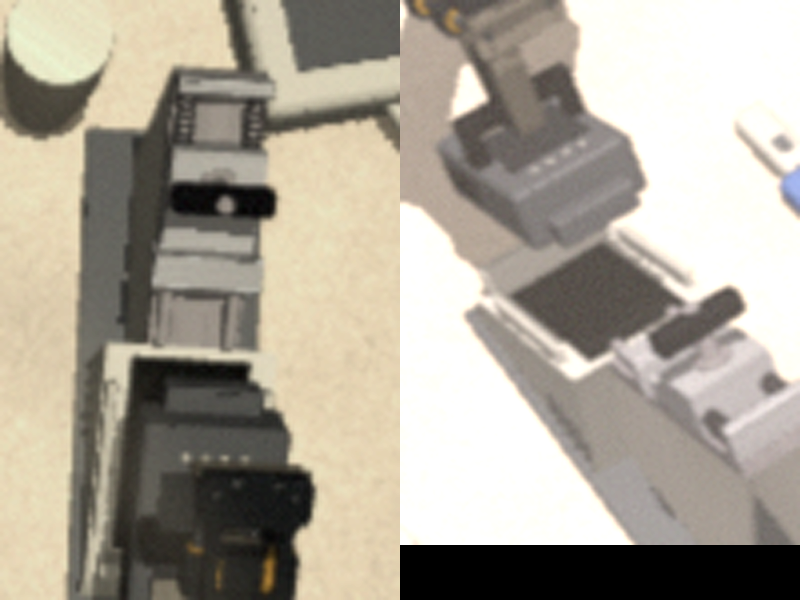

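The pack is clear of the charger and the jaw is still pinned. I'll carry it to the tray and level it on the way.

Request:
jog_arm --dr '[[0, 0, 0], [0, 0, 0], [0, 0, 0], [0, 0, 0], [0, 0, 0], [0.1, 4, 0], [0.1, 4, 0], [0.1, 4, 0], [0.1, 4, 0], [0.1, 4, 0], [0.1, 4, 0], [0.1, 4, 0]]' --delta_pos '[[0, 5, 20], [0, 15, 22], [0, 25, 22], [3, 30, 18], [8, 30, 0], [8, 30, 0], [8, 30, 0], [8, 30, 0], [8, 30, 0], [8, 30, 0], [8, 30, 0], [8, 30, 0]]' --claw '[5, 5, 5, 5, 5, 5, 5, 5, 5, 5, 5, 5]'

```text
time_s: 14.6
eef_pos: [0.5012, 0.1, 0.2979]
tool_rot: [2.229, 2.177, 0.035]
ft_force: [0.7, -0.4, -4.5]
grip_width: 0.0179
```

Request:
jog_arm --dr '[[0, 2, 0], [0, 0, 0], [0, 0, 0], [0, 0, 0], [0, 0, 0]]' --delta_pos '[[8, 30, 0], [8, 30, 0], [8, 20, 0], [4, 8, 0], [0, 0, 0]]' --claw '[5, 5, 5, 5, 5]'

```text
time_s: 15.1
eef_pos: [0.5292, 0.1868, 0.2978]
tool_rot: [2.245, 2.193, -0.002]
ft_force: [-0.5, -0.6, -4.7]
grip_width: 0.0177
```

```bash
cat > f.py <<'E'
from h import *
np.set_printoptions(precision=4,suppress=True)
s=ctrl.state();M=R.from_rotvec(s['tool_rot']).as_matrix()
y=np.radians(-1.6);W=np.array([[np.sin(y),np.cos(y),0],[np.cos(y),np.sin(y),0],[0,0,-1]]).T
W=np.c_[np.cross([np.cos(y),np.sin(y),0],[0,0,-1]),[np.cos(y),np.sin(y),0],[0,0,-1]]
print(s['time_s'],s['eef_pos'],s['ft_force'],s['grip_width'],'need dr',np.degrees(R.from_matrix(W@M.T).as_rotvec()),'q',s['qpos'])
E
python3 f.py; python3 look.py a8.png 170,170,330,330 240,150,440,300
```

```text
15.1 [0.5292 0.1868 0.2978] [-0.5313 -0.6454 -4.6933] 0.01770908867555317 need dr [ 0.1649  0.0808 -0.2759] q [ 0.3387  0.1828  1.6737 -0.0033  1.2847  0.3627]
t 15.1 tcp [0.5292 0.1868 0.2978] F [-0.5313 -0.6454 -4.6933] w 0.01770908867555317 q [ 0.3387  0.1828  1.6737 -0.0033  1.2847  0.3627] 
toolz [ 0.0014 -0.0029 -1.    ] tooly [ 0.9997 -0.0231  0.0015] need dr [ -0.6043 -29.91    -0.227 ]
top origin [170, 170] scale 2.5 x0 0
tcp px [[223.5876 234.776 ]]
scene origin [240, 150] scale 2.0 x0 400
tcp px [[368.123  148.7521]]
```

View pics/a8.png

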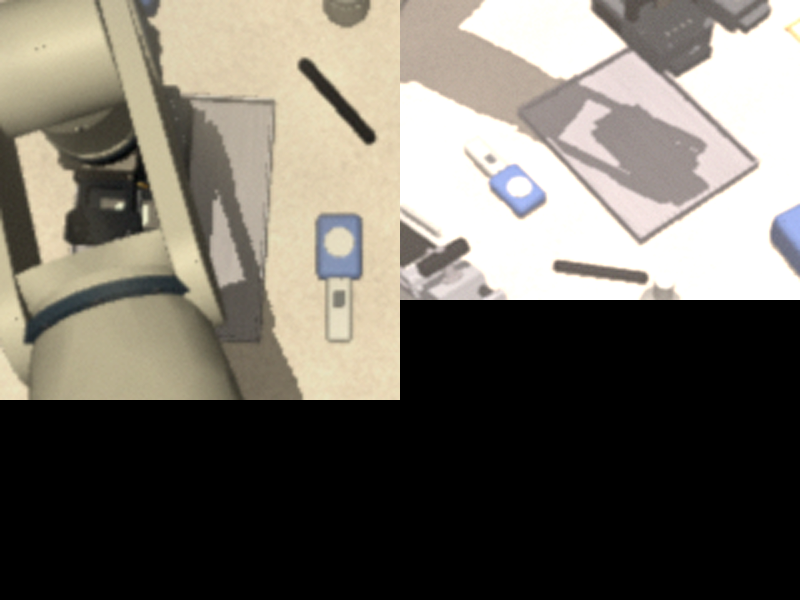

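The pack hangs level over the tray, whose corners show around it at scene px (520,110), (640,240) and (757,163). That's all 12 views used, so from here I go by numbers. Lowering.

Request:
jog_arm --dr '[[0, 0, 0], [0, 0, 0], [0, 0, 0], [0, 0, 0], [0, 0, 0], [0, 0, 0], [0, 0, 0], [0, 0, 0], [0, 0, 0], [0, 0, 0], [0, 0, 0]]' --delta_pos '[[0, 0, -20], [0, 0, -28], [0, 0, -28], [0, 0, -28], [0, 0, -28], [0, 0, -28], [0, 0, -26], [0, 0, -16], [0, 0, -10], [0, 0, -6], [0, 0, 0]]' --claw '[5, 5, 5, 5, 5, 5, 5, 5, 5, 5, 5]'

```text
time_s: 16.3
eef_pos: [0.529, 0.1854, 0.0809]
tool_rot: [2.247, 2.19, -0.0]
ft_force: [1.1, 0.6, -4.9]
grip_width: 0.0175
```

Request:
jog_arm --dr '[[0, 0, 0], [0, 0, 0], [0, 0, 0], [0, 0, 0], [0, 0, 0], [0, 0, 0], [0, 0, 0]]' --delta_pos '[[0, 0, -2], [0, 0, -2], [0, 0, -2], [0, 0, -2], [0, 0, -2], [0, 0, -2], [0, 0, 0]]' --claw '[5, 5, 5, 5, 5, 5, 5]'

```text
time_s: 17.0
eef_pos: [0.5289, 0.1858, 0.0687]
tool_rot: [2.246, 2.191, -0.001]
ft_force: [-1.0, -0.5, -4.2]
grip_width: 0.0179
```

```bash
python3 f.py
```

```text
17.0 [0.5289 0.1858 0.0687] [-1.0292 -0.4718 -4.2416] 0.01786487763629559 need dr [ 0.1659  0.1355 -0.1762] q [ 0.3374  0.4357  1.8889 -0.0048  0.8157  0.3655]
```

Still hanging (-4.2 N). I'll keep lowering gently.

Request:
jog_arm --dr '[[0.2, 0.1, 0], [0, 0, 0], [0, 0, 0], [0, 0, 0], [0, 0, 0]]' --delta_pos '[[0, 0, -2], [0, 0, -2], [0, 0, -2], [0, 0, -1], [0, 0, 0]]' --claw '[5, 5, 5, 5, 5]'

```text
time_s: 17.5
eef_pos: [0.529, 0.1858, 0.0618]
tool_rot: [2.249, 2.194, 0.002]
ft_force: [-0.0, -0.9, -4.5]
grip_width: 0.0179
```

Request:
jog_arm --dr '[[0, 0, 0], [0, 0, 0], [0, 0, 0], [0, 0, 0]]' --delta_pos '[[0, 0, -1.5], [0, 0, -1.5], [0, 0, -1], [0, 0, 0]]' --claw '[5, 5, 5, 5]'

```text
time_s: 17.9
eef_pos: [0.5291, 0.1858, 0.0584]
tool_rot: [2.249, 2.194, 0.002]
ft_force: [-2.1, -0.8, 1.4]
grip_width: 0.0179
```

Request:
jog_arm --dr '[[0, 0, 0], [0, 0, 0]]' --delta_pos '[[0, 0, -1], [0, 0, 0]]' --claw '[5, 5]'

```text
time_s: 18.1
eef_pos: [0.5292, 0.1858, 0.0583]
tool_rot: [2.249, 2.193, 0.002]
ft_force: [-6.5, -2.0, 14.5]
grip_width: 0.0179
```

It is on the floor (force rises with no motion). I'll release and retreat.

Request:
jog_arm --dr '[[0, 0, 0], [0, 0, 0], [0, 0, 0], [0, 0, 0], [0, 0, 0], [0, 0, 0], [0, 0, 0], [0, 0, 0], [0, 0, 0], [0, 0, 0], [0, 0, 0]]' --delta_pos '[[0, 0, 1], [0, 0, 0], [0, 0, 0], [0, 0, 0], [0, 0, 20], [0, 0, 40], [0, 0, 50], [0, 0, 50], [-30, 0, 40], [-40, 0, 0], [-40, 0, 0]]' --claw '[5, 30, 60, 60, 60, 60, 60, 60, 60, 60, 60]'

```text
time_s: 19.2
eef_pos: [0.4188, 0.1861, 0.2593]
tool_rot: [2.249, 2.192, 0.007]
ft_force: [-0.3, 0.9, -0.1]
grip_width: 0.06
```

Request:
jog_arm --dr '[[0, 0, 0], [0, 0, 0], [0, 0, 0], [0, 0, 0], [0, 0, 0], [0, 0, 0], [0, 0, 0]]' --delta_pos '[[0, -40, 0], [0, -40, 0], [0, -40, 0], [0, -40, 0], [0, -40, 0], [0, 0, 0], [0, 0, 0]]' --claw '[60, 60, 60, 60, 60, 60, 60]'

```text
time_s: 19.9
eef_pos: [0.4192, -0.0147, 0.258]
tool_rot: [2.252, 2.19, 0.003]
ft_force: [0.4, 1.0, -0.2]
grip_width: 0.0602
```

Run:
```python
from h import *
np.set_printoptions(precision=4,suppress=True,linewidth=250)
T=cam('top','tf.png');S=cam('scene','sf.png')
print(ctrl.state()['eef_pos'],ctrl.state()['ft_force'])
# pack top white label/LEDs & corners: predict pack corners if centre (.527,.186,.026) yaw -1.6; compare with pack mask in scene
g=cv2.cvtColor(S['color'],cv2.COLOR_BGR2GRAY); g0=cv2.cvtColor(cv2.imread('pics/scene0.png'),cv2.COLOR_BGR2GRAY)
c,s=np.cos(np.radians(-1.6)),np.sin(np.radians(-1.6));X=np.array([c,s,0]);Y=np.array([-s,c,0]);C=np.array([.527,.186,.026])
cor=[C+a*.07*X+b*.045*Y+[0,0,z] for z in(.022,-.022) for a,b in((-1,-1),(1,-1),(1,1),(-1,1))]
p=proj(S,cor);print('pred corners scene',p)
bar=[C+.002*X+.05*np.array([0,0,1])+b*.043*Y for b in(-1,1)];print('bar ends pred S',proj(S,bar),'T',proj(T,bar))
hull=cv2.convexHull(p.astype(np.float32))
def mask(im,th,box):
    x0,y0,x1,y1=box;m=np.zeros_like(im);m[y0:y1,x0:x1]=im[y0:y1,x0:x1]<th
    n,l,st,ce=cv2.connectedComponentsWithStats(m);i=1+np.argmax(st[1:,4]);return st[i],ce[i]
hm=np.zeros_like(g);cv2.fillConvexPoly(hm,cv2.convexHull(np.r_[p,proj(S,[b+[0,0,.008] for b in bar])].astype(np.float32)).astype(int),1)
ys,xs=np.where(hm);print('pred hull bbox',xs.min(),ys.min(),xs.max(),ys.max(),'centroid',xs.mean(),ys.mean())
for th in(60,75,90): print(th,mask(g,th,(295,160,425,275)))
t=cv2.cvtColor(T['color'],cv2.COLOR_BGR2GRAY);print('pin button',t[196:206,390:402])
for th in(25,40,60): print('top',th,mask(t,th,(195,200,285,310)))
print('pred top corners',proj(T,cor[:4]))
# displaced things
D=cv2.absdiff(S['color'],cv2.imread('pics/scene0.png')).max(2)
for n,b in(('cups',(312,300,350,360)),('gel',(355,285,385,332)),('marker',(312,275,370,295)),('reader',(270,215,318,262)),('mug',(98,270,140,322)),('spare',(370,118,430,168))):
    print(n,(D[b[1]:b[3],b[0]:b[2]]>40).mean())
```

```text
[ 0.4192 -0.0135  0.2579] [0.7425 1.1386 0.0795]
pred corners scene [[331.9423 202.2012]
 [363.3451 234.2382]
 [388.1497 218.7856]
 [356.4242 187.8695]
 [331.356  211.7494]
 [362.0929 243.4805]
 [386.4204 228.1719]
 [355.3722 197.5295]]
bar ends pred S [[348.971  211.8575]
 [372.8216 197.5503]] T [[251.7855 251.4048]
 [220.3381 249.6972]]
pred hull bbox 331 187 388 243 centroid 360.1744127936032 213.76861569215393
60 (array([347, 197,  26,  23, 227], dtype=int32), array([358.9207, 207.2423]))
75 (array([333, 196,  53,  48, 774], dtype=int32), array([358.3953, 218.8773]))
90 (array([ 332,  191,   54,   53, 1312], dtype=int32), array([360.5854, 219.3674]))
pin button [[17 19 18 17 16 18 20 31 35 40 44 45]
 [ 8  6  6  4  6  6  8  6  7  9  9 13]
 [ 9  4  5  7  9 12 17 13  9  1  4  4]
 [ 6  5  5  5 17 47 61 42 17  6  7  8]
 [ 6  2  6 10 38 68 76 69 39 14  6  7]
 [ 8  7  6 18 54 74 78 75 43 17  6  7]
 [ 4  5  5 11 41 68 74 73 40 13  6  5]
 [15 15 17 15 21 36 46 41 21 11  7  9]
 [41 42 42 40 41 43 46 41 35 31 31 31]
 [47 49 46 47 47 48 48 48 45 45 45 45]]
top 25 (array([221, 247,  32,   9, 214], dtype=int32), array([236.5607, 250.6215]))
top 40 (array([221, 241,  35,  39, 380], dtype=int32), array([239.9053, 256.1289]))
top 60 (array([ 220,  225,   37,   55, 1260], dtype=int32), array([237.1746, 250.869 ]))
pred top corners [[251.565  278.8398]
 [255.2591 229.1827]
 [223.2484 227.4464]
 [218.9683 277.0674]]
cups 0.0
gel 0.0
marker 0.0
reader 0.5514184397163121
mug 0.20283882783882784
spare 0.0
```

```bash
python3 -c "
from station import ctrl
print(ctrl.sign_off())"
```

```text
the job is handed in; nothing more can be done
None
```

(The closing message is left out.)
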